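Find the socket that fits the wheel nut

ROBOT

A 6-joint arm with a two-finger parallel gripper is mounted at the origin on a cart in front of the work surface, level with it; the furniture and walls round the work are solid. World frame = base frame: x ahead of the robot, y to its left, z up, the work surface at z = 0. Lengths are in m, angles in degrees, forces in N, time in s.
With the tool pointing down it reaches from about 0.25 to 0.775 m from the base axis. Payload 8.9 kg.
Tool frame: the origin (TCP) lies midway between the tips of the shut fingers; the grasp point (between the pads) lies 19 mm behind it (robot.hold_point_z is the distance from the TCP to the grasp point, in m); z points along the fingers, y is the line along which they close (so a half turn about z gives the same grasp; the last joint's range is limited). The gripper opens to 85 mm and grips with 20 to 120 N. Pads are 22 mm wide; open, the fingers measure 114 mm over their backs; the gripper's body (76 mm by 85 mm) begins 54 mm behind the grasp point. The pads swing forward as they close: fully open they stand 13 mm farther back than shut.
Start: joints at [60.831, 16.656, -8.789, 64.555, 0, 82.019], TCP at [0.19, 0.49, 0.231] pointing down, gripper open.
Joint ranges: [-144.48, 144.48], [-52.06, 99.96], [-74.48, 78.29], [-112.23, 115.85], [-86.99, 84.42], [-180, 180]. Speed limits (degrees/s): [127.2, 127.2, 159.86, 180, 180, 180].

INTERFACE

Orientations are given as [roll, pitch, yaw] about the fixed x, y, z axes, in that order (R = Rz(yaw) Ry(pitch) Rx(roll)).
In Python, from rig import robot gives the robot as it stands. Calls block until the motion is done:
- robot.move_to(position, orientation): joint-space move of the TCP to a pose.
- robot.move_l(position, rate=0.15, orientation=None, guard=None): straight line of the TCP; orientation=None keeps the orientation; rate is the mean speed in m/s. With guard (N) it stops when the force on the tool has changed by that much, and returns True; else False.
- robot.move_joints(angles): joint-space move.
- robot.let_go() and robot.grab(): open the fingers fully, or close them until they stop; the grip force is fixed at half the most.
- robot.pause(seconds).
- robot.ik(position, orientation): joint angles nearest the present ones, or None.
- robot.get_obs(): the state.
- robot.camera(name): name is "scene" or "top" or "wrist"; returns the picture (420x560x3 uint8, blue, green, red); there is no depth.
- robot.camera_params(name): a dict with "fx", "fy", "cx", "cy" (pixels), "extrinsics" (4x4, takes a point from world to camera coordinates). Camera axes: x right, y up, looking along -z (the intrinsics and any distortion apply to the point x, -y, -z); pixel columns grow to the right and rows downward; lengths in m; the calibration is good to about 2 mm. The wrist camera is an equidistant fisheye: a pixel r from the principal point sees the ray r / f radians off the axis. A picture is of the moment at which its call begins: read the wrist's pose just before it. camera_params takes no time and is no camera call; for the wrist camera it gives the pose at the moment of the call.
A pose or a line that the arm cannot do raises robot.PlanningError and nothing moves.
- robot.finish_job(): hands the job in; it is judged then, once.
Trained networks look in the newest picture that a camera, given by its name, has taken for a name from the list of things; names that differ only in an ending like _2 or _b are one class to them, and where a whole thing is asked for, a point or a joint stands for the part that bears it (a point fixed in the world has none). Each returns a list of dicts, best first, with "conf" (0 to 1); they miss things now and then, are a little off and sometimes report something else, mostly with a low value. They report only what shows in the picture. A call takes as long as a camera call. They do not tell look-alikes from the thing itself.
- robot.recognise(camera, thing): "centre" ([column, row] in pixels, amid what is visible of it).
- robot.place_of(camera, thing): "centre" ([column, row] in pixels: a listed point, or the origin of a listed thing).
The state is a dict: "time": time; "joints": joint angles; "dq": joint speeds; "tau": joint torques, N m; "tcp_pos": TCP position; "ee_rot": TCP orientation; "wrist_force": force on the tool from outside, world axes, zero at the start; "ft_torque": the same for the moment, N m; "width": finger opening in m; "grasp_force": force on a finger pad.
Only numpy, scipy, OpenCV 4.12 (cv2) and the standard library are available. Lean on these libraries where they do the work, as an engineer would, in place of code of your own. Each camera call takes 0.05 s, during which the arm holds its last target. There are 200 camera calls.

TASK

Three look-alike sockets stand on the cork mat; find by trying which of them fits the nut of the grinding wheel stand nearest to you, that is, goes over the nut until its rim rests on the flange. Stand any socket that stops short back upright on the mat, leave the small things lying around where they are, and finish still gripping the fitting socket, fully home and upright on that nut.

Things in the scene. Friction and masses are not known exactly. Their poses are not given: they have to be found in the camera images.
- socket_a: one of 3 sockets alike from outside, mouth down on the mat: round steel skirt 40 mm across, 46 mm high; above it a dark hex hand grip, 26 mm across flats, 46 to 82 mm above the rim. 0.1-0.21 kg. Origin: centre of the mouth's rim (bottom), z up. Hex bore inside, from below; flats of bore and grip are parallel, facing along +-x of this frame and every 60 deg round
- socket_b: as socket_a outside, same frame. The three blind bores differ in width and depth, cannot be seen from above, and have to be tried. The fitting one has 1 mm play each side of the nut and goes down till its rim rests on the flange; a wrong one stops 6 mm or more higher, on the nut (bore too narrow) or on the stud's end (bore too shallow). Mouth and nut have 1.5 mm bevels
- socket_c: as socket_a and socket_b outside, same frame; only the hidden bore differs. Which socket fits changes from run to run with the stand that is in front
- arbor_a: one of 3 fixed stands: square grey base 90 mm wide, 12 high; grinding wheel 72 mm across up to 25 mm; steel flange 50 mm across, top 28 mm above the bench; on it a hex nut 14 mm high, flats facing along +-x of this frame and every 60 deg round; stud 12 mm thick through the nut. Origin: on the stud's axis at the base's underside (bench height), z up
- arbor_b: stand like arbor_a, same frame, another nut and stud. The nuts are 18, 22 and 26 mm across flats, their studs end 38, 30 and 22 mm above the flange. Which of the three stands is in front changes from run to run; only the front one (origin x below 0.56 m, the other two beyond 0.64 m) is to be worked on
- arbor_c: stand like arbor_a and arbor_b, same frame, another nut and stud
- mat: fixed cork mat, 90 mm along its x, 240 mm along its y, 3 mm thick, where the sockets stand in a row along y, 80 mm apart, at the start. Origin: centre of its underside, at bench height
- eye_loupe: black watchmaker's loupe, 37 mm wide, 34 mm high, a bystander; origin at its underside's centre
- screw_tin: round flat tin, 65 mm wide, 20 mm high, a bystander; origin at its underside's centre
- parts_dish: shallow beige dish with a few screws, 70x90x13 mm, a bystander; origin at its underside's centre
Things that resemble listed ones, but are neither listed nor needed, are in the scene too. What is shaped like the socket_c but red is not meant. Leave any green look-alike of the arbor_a alone.

How it is judged:
By the outcome, as a careful person would: the job done as asked, in the order asked, and still so for the second after the job is handed in, while the arm keeps its last pose, push and grip.
It also fails if it takes over 72 s, if anything falls off the work surface, if the arm or the gripper's body presses on something with over 40 N, if the wrist force passes 120 N, or if a joint passes its speed limit or range.

## Working session

There is one attempt and no reset: what is moved stays moved. The work goes in short steps, each a Python script; the robot and the scene stay as the last script left them, time stands still between calls to the robot, and variables do not carry over. Pictures are saved under pics/ and viewed, at most 10 in all, crops included, and the job is handed in when it is done.

```bash
ls; mkdir -p pics; cat > h.py <<'E'
import numpy as np, cv2
from rig import robot
def ray(cam,uv,P=None):
    P=P or robot.camera_params(cam); E=np.array(P["extrinsics"])
    x=(uv[0]-P["cx"])/P["fx"]; y=(uv[1]-P["cy"])/P["fy"]
    if cam=="wrist":
        r=np.hypot(x,y); s=np.sin(r)/r if r>1e-9 else 1
        d=np.array([x*s,-y*s,-np.cos(r)])
    else:
        d=np.array([x,-y,-1.])
    R=E[:3,:3]; return -R.T@E[:3,3], R.T@d
def onz(cam,uv,z,P=None):
    o,d=ray(cam,uv,P); return o+d*(z-o[2])/d[2]
E
python3 - <<'E'
from h import *
for c in("top","scene"):
    cv2.imwrite(f"pics/{c}0.png",robot.camera(c))
    P=robot.camera_params(c); print(c,[P[k] for k in P if k!="extrinsics"],P.keys())
    for t in("socket_a","arbor_a","mat","eye_loupe","screw_tin","parts_dish"):
        for d in robot.place_of(c,t): print(t,np.round(d["centre"]),round(d["conf"],2),np.round(onz(c,d["centre"],.003 if t[0:2]=="so" else 0),3))
print(robot.get_obs()["time"],robot.hold_point_z)
E
```

```text
pics
top [419.66809353551247, 419.66809353551247, 282.1569570913793, 200.26982449209618] dict_keys(['fx', 'fy', 'cx', 'cy', 'extrinsics'])
socket_a [186. 229.] 0.75 [0.498 0.182 0.003]
socket_a [252. 216.] 0.73 [0.526 0.01  0.003]
socket_a [217. 230.] 0.7 [0.492 0.102 0.003]
socket_a [152. 230.] 0.55 [0.496 0.271 0.003]
arbor_a [343. 164.] 0.92 [ 0.655 -0.228  0.   ]
arbor_a [323. 234.] 0.84 [ 0.477 -0.169  0.   ]
arbor_a [436. 184.] 0.74 [ 0.597 -0.461  0.   ]
arbor_a [281. 156.] 0.6 [ 0.68  -0.068  0.   ]
mat [182. 231.] 0.62 [0.493 0.192 0.   ]
eye_loupe [229. 161.] 0.5 [0.671 0.069 0.   ]
screw_tin [189. 161.] 0.72 [0.675 0.174 0.   ]
screw_tin [230. 161.] 0.6 [0.671 0.065 0.   ]
parts_dish [150. 166.] 0.92 [0.664 0.275 0.   ]
scene [472.52677474995573, 472.52677474995573, 279.1392686952552, 207.9776228887068] dict_keys(['fx', 'fy', 'cx', 'cy', 'extrinsics'])
socket_a [218. 193.] 0.67 [0.493 0.108 0.003]
socket_a [249. 203.] 0.58 [0.535 0.014 0.003]
arbor_a [344. 232.] 0.87 [ 0.663 -0.233 -0.   ]
arbor_a [395. 295.] 0.58 [ 0.611 -0.454  0.   ]
arbor_a [275. 251.] 0.57 [ 0.481 -0.164  0.   ]
mat [202. 178.] 0.88 [0.494 0.193 0.   ]
eye_loupe [272. 177.] 0.71 [ 0.658  0.061 -0.   ]
screw_tin [254. 154.] 0.85 [0.682 0.18  0.   ]
parts_dish [232. 139.] 0.59 [ 0.675  0.289 -0.   ]
0.7 0.0187
```

```bash
python3 - <<'E'
import cv2
a=cv2.imread("pics/top0.png");b=cv2.imread("pics/scene0.png")
c=cv2.resize(a[130:270,120:460],None,fx=2.3,fy=2.1)
d=cv2.resize(b[110:330,170:430],None,fx=1.35,fy=1.35)
import numpy as np
o=np.zeros((c.shape[0]+d.shape[0],max(c.shape[1],d.shape[1]),3),np.uint8);o[:c.shape[0],:c.shape[1]]=c;o[c.shape[0]:,:d.shape[1]]=d
print(o.shape);cv2.imwrite("pics/v1.png",o)
E
```

```text
(591, 782, 3)
```

View pics/v1.png

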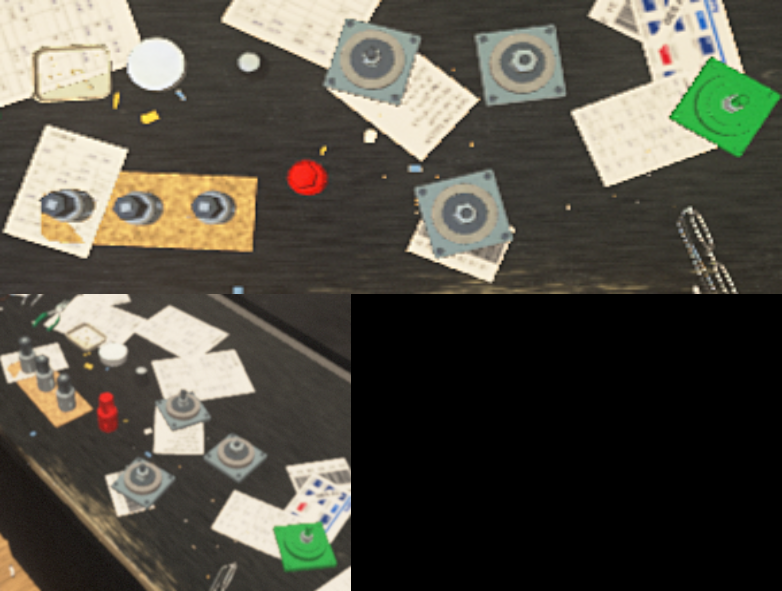

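The picture shows four socket-shaped things: three on the mat at about columns 65, 137 and 212, row 207, and a red decoy at 307,178. The front stand is at 463,213 and the green decoy at 730,105. Next I'll take close looks.

```bash
python3 - <<'E'
from h import *
ims=[]
for nm,p in(("mat",[.44,.185,.27]),("arb",[.43,-.168,.22])):
    robot.move_to(p,[180,0,0]); robot.pause(.2)
    P=robot.camera_params("wrist"); im=robot.camera("wrist"); cv2.imwrite(f"pics/w_{nm}.png",im); ims.append(im)
    E=np.array(P["extrinsics"]); print(nm,"cam",-E[:3,:3].T@E[:3,3],E[:3,:3].round(2).tolist(),P["fx"],P["cx"],P["cy"],robot.get_obs()["tcp_pos"])
    np.savez(f"P_{nm}.npz",**P)
    for t in("socket_a","arbor_a"):
        for d in robot.place_of("wrist",t): print(t,np.round(d["centre"],1),round(d["conf"],2),np.round(onz("wrist",d["centre"],.003 if t[0:2]=="so" else 0,P),4))
print(robot.get_obs()["time"],robot.get_obs()["joints"])
cv2.imwrite("pics/v2.png",cv2.resize(np.vstack(ims),None,fx=.714,fy=.714))
E
```

```text
mat cam [0.51411796 0.18446256 0.41196759] [[0.0, -1.0, 0.0], [0.96, 0.0, -0.29], [0.29, 0.0, 0.96]] 325.19226210127806 284.51369510746844 206.23364704023254 [0.43997278 0.18507868 0.26999711]
socket_a [418.5 103.8] 0.97 [0.5304 0.009  0.003 ]
socket_a [346.2 124.2] 0.95 [0.4983 0.1067 0.003 ]
socket_a [221.1 119.9] 0.62 [0.5039 0.2642 0.003 ]
socket_a [279.  125.9] 0.57 [0.4949 0.1912 0.003 ]
arbor_a [514.  146.1] 0.9 [ 0.4848 -0.164   0.    ]
arbor_a [465.1  17.4] 0.76 [ 0.6641 -0.0671  0.    ]
arbor_a [547.8  46.3] 0.7 [ 0.6559 -0.2355  0.    ]
arb cam [ 0.50416602 -0.16857168  0.36198657] [[0.0, -1.0, 0.0], [0.96, 0.0, -0.29], [0.29, 0.0, 0.96]] 325.19226210127806 284.51369510746844 206.23364704023254 [ 0.43001821 -0.16798238  0.22000145]
socket_a [137.5  97.1] 0.82 [0.5278 0.002  0.003 ]
socket_a [ 23.3 137.6] 0.76 [0.496  0.1975 0.003 ]
socket_a [ 71.3 128.4] 0.69 [0.4992 0.1032 0.003 ]
arbor_a [505.5  50.3] 0.85 [ 0.6045 -0.4532  0.    ]
arbor_a [278.8 129.7] 0.64 [ 0.483  -0.1623  0.    ]
9.525 [-3.04245342e+01  1.02028445e+01 -1.90583575e+01  6.07379216e+01
 -8.61099640e-04  1.49571474e+02]
```

View pics/v2.png

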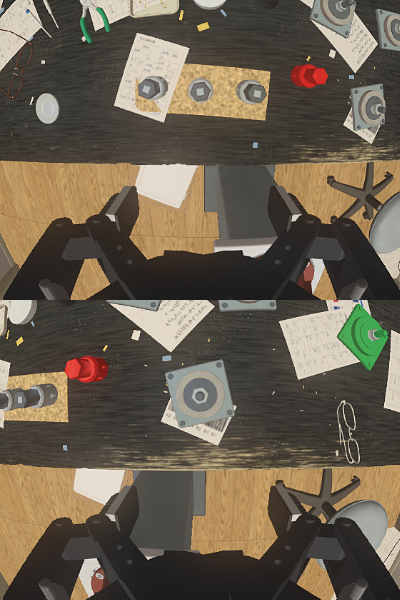

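The three mat sockets are at about (150,88), (200,90) and (250,92). The front stand is at (200,395). I'll enlarge both for centres and hex angles.

```bash
python3 - <<'E'
import cv2,numpy as np
a=cv2.imread("pics/w_mat.png")[90:165,190:390];b=cv2.imread("pics/w_arb.png")[75:187,222:342]
A=cv2.resize(a,None,fx=4,fy=4,interpolation=2);B=cv2.resize(b[30:80,20:100],None,fx=6,fy=6,interpolation=2)
o=np.zeros((600,800,3),np.uint8);o[:300]=A;o[300:,:480]=B
cv2.imwrite("pics/v3.png",o)
E
```

```text
(no output)
```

View pics/v3.png

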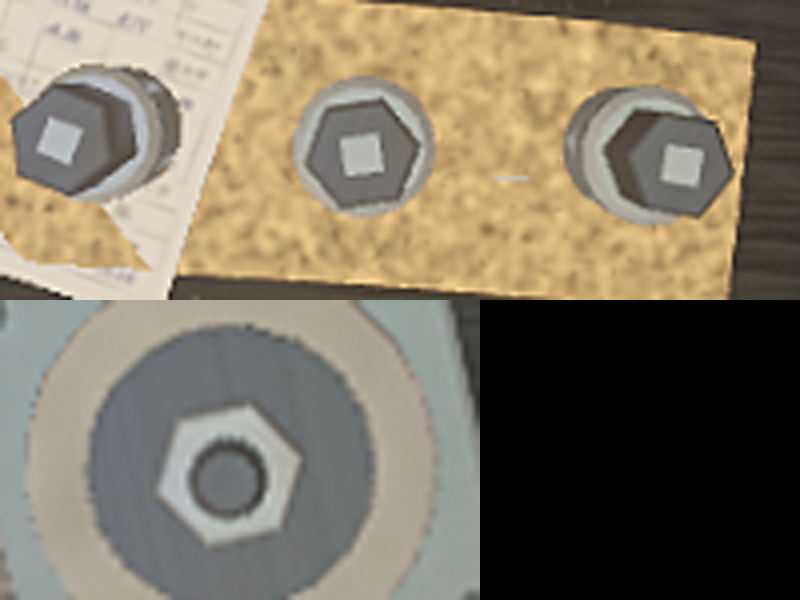

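```bash
cat > fit.py <<'E'
from h import *
from scipy.optimize import least_squares
def hexfit(pts,P,z):
    W=np.array([onz("wrist",p,z,P)[:2] for p in pts]); c=W.mean(0)
    def f(q):
        V=q[:2]+q[2]*np.array([[np.cos(q[3]+k*np.pi/3),np.sin(q[3]+k*np.pi/3)] for k in range(6)])
        return np.array([np.linalg.norm(V-w,axis=1).min() for w in W])
    best=min((least_squares(f,[*c,.014,a]) for a in np.radians(range(0,60,10))),key=lambda r:r.cost)
    q=best.x; return q[:2].round(4),"AF mm",round(q[2]*np.sqrt(3)*1e3,1),"flat yaw mod60",round((np.degrees(q[3])+30)%60,1),"rms",round(np.sqrt(2*best.cost/6)*1e3,2)
def ld(n): return {k:(v if v.ndim else float(v)) for k,v in np.load(f"P_{n}.npz").items()}
def cv(pts,s,ox,oy): return [((x+.5)/s-.5+ox,(y+.5)/s-.5+oy) for x,y in pts]
if __name__=="__main__":
    Pm,Pa=ld("mat"),ld("arb")
    L=[(12,128),(47,84),(106,95),(128,150),(70,195),(18,180)]
    M=[(306,150),(330,104),(389,98),(419,150),(394,202),(338,210)]
    R=[(632,167),(655,115),(715,118),(733,163),(703,215),(650,210)]
    for p in(L,M,R): print(*hexfit(cv(p,4,190,90),Pm,.085))
    for s in(60,140),(361,154),(683,166): print("sq",onz("wrist",cv([s],4,190,90)[0],.085,Pm)[:2].round(4))
    N=[(157,190),(178,119),(251,104),(300,159),(285,228),(208,246)]
    print("nut",*hexfit(cv(N,6,242,105),Pa,.042))
    for z in(.05,.058,.066): print("stud",z,onz("wrist",cv([(228,180)],6,242,105)[0],z,Pa)[:2].round(4))
    t=np.linspace(0,6.28,8)
    # flange outline left/right/top: (88,),(375,)
    for p in(88,165),(375,165),(233,25): print("flange",onz("wrist",cv([p],6,242,105)[0],.028,Pa)[:2].round(4))
E
python3 fit.py
```

```text
[0.502  0.2647] AF mm 26.5 flat yaw mod60 42.4 rms 1.6
[0.497  0.1886] AF mm -25.6 flat yaw mod60 2.8 rms 0.96
[0.4952 0.1077] AF mm 24.3 flat yaw mod60 59.4 rms 1.11
sq [0.5017 0.2655]
sq [0.4965 0.189 ]
sq [0.4949 0.1073]
nut [ 0.4815 -0.1641] AF mm 21.2 flat yaw mod60 13.6 rms 0.39
stud 0.05 [ 0.4812 -0.1639]
stud 0.058 [ 0.4818 -0.1641]
stud 0.066 [ 0.4824 -0.1642]
flange [ 0.4823 -0.1397]
flange [ 0.4822 -0.1886]
flange [ 0.5061 -0.1645]
```

```bash
cat > act.py <<'E'
from h import *
NUT=np.array([.4815,-.164]); NY=103.6; G=.0513; HOME=.028+G
S={"R":(.495,.1073,89.4),"M":(.497,.188,92.8),"L":(.502,.2665,72.4)}
def o(y): return [180,0,y]
def pick(n):
    x,y,w=S[n]
    robot.move_l([x,y,.15],.25,o(w)); robot.move_l([x,y,.003+G],.12); robot.grab()
    ob=robot.get_obs(); print(n,"width",ob["width"],"gf",ob["grasp_force"],"t",ob["time"])
    robot.move_l([x,y,.17],.2)
def over(): robot.move_l([*NUT,.17],.3,o(NY)); robot.move_l([*NUT,HOME+.036],.15)
def down(guard=12,xy=NUT,w=NY,z=HOME-.003):
    g=robot.move_l([*xy,z],.04,o(w),guard=guard); ob=robot.get_obs()
    print("stop",g,"above home mm",round((ob["tcp_pos"][2]-HOME)*1e3,2),"F",np.round(ob["wrist_force"],1),"T",np.round(ob["ft_torque"],2),"width",round(ob["width"],4),"t",ob["time"])
def putback(n):
    x,y,w=S[n]
    robot.move_l([robot.get_obs()["tcp_pos"][0],robot.get_obs()["tcp_pos"][1],.17],.2)
    robot.move_l([x,y,.17],.3,o(w)); robot.move_l([x,y,.003+G+.008],.15); robot.move_l([x,y,.003+G-.002],.03,guard=6)
    robot.let_go(); robot.move_l([x,y,.15],.2); print("back",n,robot.get_obs()["time"])
E
python3 - <<'E'
from act import *
x,y,w=S["R"]; robot.move_to([x,y,.15],o(w)); print(robot.get_obs()["time"])
pick("R"); over(); down()
E
```

```text
10.65
R width 0.025631454548657062 gf 58.74490537913516 t 12.4333
stop True above home mm 6.3 F [-1.1  1.8 10.7] T [ 0.13  0.4  -0.01] width 0.0259 t 15.4583
```

```bash
python3 - <<'E'
from act import *
down(25)
P=robot.camera_params("wrist"); 
a=robot.camera("scene"); b=robot.camera("wrist")
cv2.imwrite("pics/v4.png",np.hstack([cv2.resize(a[200:300,220:330],(400,364),interpolation=2),cv2.resize(b,(400,300))[:, :].copy() if 0 else cv2.resize(b,(400,364))]))
E
```

```text
stop True above home mm 4.5 F [-0.7 -1.4  4.6] T [-0.2   0.16  0.02] width 0.0249 t 15.6667
```

View pics/v4.png

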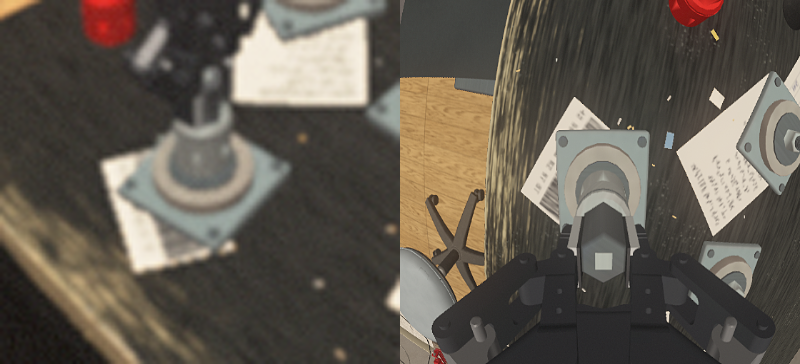

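```bash
python3 - <<'E'
from act import *
robot.move_l([*NUT,HOME+.0075],.08)
for d in([.0025,0],[-.0025,0],[0,.0025],[0,-.0025]):
    g=robot.move_l([*(NUT+d),HOME+.0075],.03,guard=10); p=robot.get_obs(); print(d,g,np.round((p["tcp_pos"][:2]-NUT)*1e3,2),p["wrist_force"].round(1)if hasattr(p["wrist_force"],"round") else p["wrist_force"]); robot.move_l([*NUT,HOME+.0075],.04)
down(12)
E
```

```text
[0.0025, 0] False [2.64 0.03] [-0.5  0.2 -1.2]
[-0.0025, 0] False [-2.17 -0.35] [ 2.1 -1.5 -2.1]
[0, 0.0025] False [0.03 2.01] [ 0.3 -4.7 -4.2]
[0, -0.0025] False [-0.02 -2.5 ] [-0.6  0.3 -2.1]
stop True above home mm 4.47 F [-1.7 -0.1 10. ] T [ 0.2   0.47 -0.03] width 0.025 t 18.2333
```

R has more than 2 mm of side play and stops on the stud, so it is wide and too shallow. I'll put it back and try M.

```bash
sed -i 's/G-.002\],.03/G-.004],.03/; s/NUT=np.array(\[.4815,-.164\])/NUT=np.array([.4818,-.1644])/' act.py; python3 - <<'E'
from act import *
putback("R"); print(robot.get_obs()["tcp_pos"])
P=robot.camera_params("wrist"); b=robot.camera("wrist"); cv2.imwrite("pics/v5.png",b)
pick("M"); over(); down()
E
```

```text
back R 22.3583
[0.49458587 0.1072824  0.14928778]
M width 0.024886415325436773 gf 58.803657735697925 t 24.4167
stop True above home mm 0.37 F [-1.1  0.7  8.1] T [0.07 0.19 0.01] width 0.0256 t 27.8167
```

View pics/v5.png

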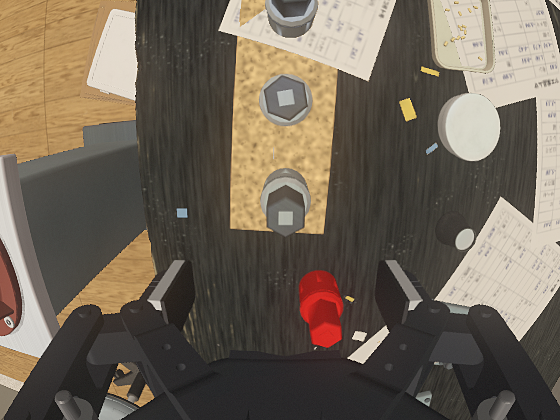

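R stands upright on the mat at (286,205). M went down to 0.4 mm from home, so it's the fit. I'll press gently and check.

```bash
python3 - <<'E'
from act import *
down(12); robot.pause(.3); ob=robot.get_obs(); print(ob["wrist_force"],(ob["tcp_pos"][2]-HOME)*1e3,ob["ee_rot"],ob["grasp_force"])
a=robot.camera("scene"); b=robot.camera("wrist")
cv2.imwrite("pics/v6.png",np.hstack([cv2.resize(a[200:290,230:330],(400,360),interpolation=2),cv2.resize(b[120:300,180:380],(400,360))]))
E
```

```text
stop False above home mm -0.86 F [-5.9  1.7 28.6] T [ 0.26  1.38 -0.12] width 0.0254 t 28.0667
[-5.84509366  2.56248313 28.49336582] -0.8895234727976653 [1.79888504e+02 1.46504926e-01 1.03590388e+02] 57.317843874916434
```

View pics/v6.png

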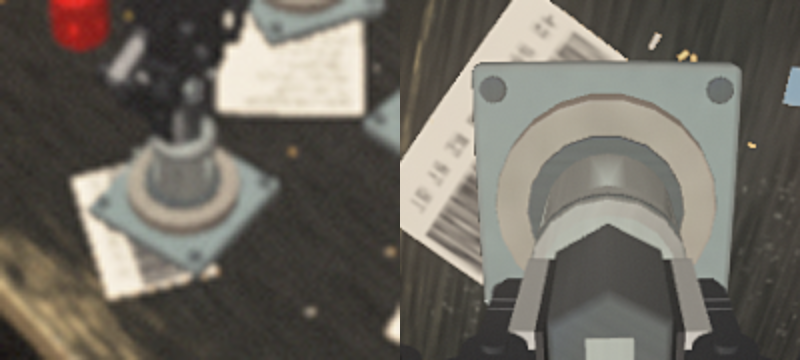

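```bash
python3 - <<'E'
from act import *
robot.move_l([*NUT,HOME-.0015],.03); robot.pause(.3); ob=robot.get_obs(); print(ob["wrist_force"],(ob["tcp_pos"][2]-HOME)*1e3,ob["time"])
print(robot.finish_job())
E
```

```text
[-2.60841164  0.95856136 13.4653629 ] -0.7422047776782653 29.0167
the job is handed in; nothing more can be done
None
```

The middle socket on the mat fits the front stand's nut: it is fully home, upright and still gripped, and the job was handed in at 29 s. The right-hand socket stopped on the stud and is back upright on the mat, and the third was never tried.

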